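# Gauge a leg ferrule and sort it

## Robot

A 6-joint arm with a two-finger parallel gripper is mounted at the origin on the work surface. World frame = base frame: x ahead of the robot, y to its left, z up, the work surface at z = 0. Lengths are in m, angles in rad, forces in N, time in s.
With the tool pointing down it reaches from about 0.275 to 0.875 m from the base axis. Payload 12.5 kg.
Tool frame: the origin (TCP) lies at the very end of the fingers, on their centre line; the grasp point (between the pads) lies env.grip_depth behind it (env.grip_depth is the distance from the TCP to the grasp point, in m); z points along the fingers, y is the direction in which the jaws open and shut (so a half turn about z gives the same grasp; the last joint's range is limited). The gripper opens to 85 mm and grips with 20 to 120 N. Pads are 22 mm wide; open, the fingers measure 114 mm over their backs; the gripper's body (76 mm by 85 mm) begins 54 mm behind the grasp point. The pads swing forward as they close: fully open they stand 13 mm farther back than shut.
Start: joints at [1.204, 0.351, 1.652, -0, 1.139, -0.085], TCP at [0.153, 0.528, 0.231] pointing down, gripper open.
Joint ranges: [-2.75, 2.75], [-0.79, 2.1], [0.01, 2.65], [-1.57, 4.71], [0.07, 3.14], [-2.87, 2.87]. Speed limits (rad/s): [2.22, 2.22, 2.79, 3.14, 3.14, 3.14].

## Interface

Orientations are given as a unit quaternion [x, y, z, w].
In Python, from rig import env, cams, workorder, recognise, trace gives the robot as it stands. The module is installed in compiled form; this text tells all that it offers.
- The arm moves only by the shell command python3 -m crank 'ROWS' [FORCE]. ROWS is JSON, a list of rows, each a list of 3 entries, a list of its own where there are three numbers: the shift along the world's x, y, z in cm, then the turn, a rotation vector about the world's x, y, z in degrees, then the opening, from -1 (shut) to 1 (fully open), so that 0 is half open. A call has 1 to 12 rows; each row is the pose to reach, as a shift and turn from the pose commanded when the call began; what a row does not reach only later rows make up. A row lasts 1/12 s, in which the tool goes at most 41.7 mm and 7.16 degrees, less where a joint would pass 70% of its speed; a pose out of reach is approached as far as the arm can. A call with a gripper value outside its range is refused whole. The fingers move at their own pace and stop on an object; FORCE is the grip in N (left out, the last holds). Time passes only in rows, so rows that repeat a pose let the fingers close. It gives the time, the measured TCP pose, the force and the opening at its end, in the units of the state.
- env.sense(): the state, without advancing time (a new reading comes with each control period).
- cams.camera(name): name is "scene" or "side" or "wrist"; returns a dict with "pixels" (480x640x3 uint8, red, green, blue), "z_map" (480x640 float32, m along the optical axis (not along the pixel's ray), 0 where there is no reading), "camera_matrix" (3x3 intrinsics, pixels), "T" (4x4, takes a point from camera to world coordinates). Camera axes: x right, y up, looking along -z (the intrinsics and any distortion apply to the point x, -y, -z); pixel columns grow to the right and rows downward; lengths in m; the calibration is good to about 2 mm. A picture is of the moment at which its call begins.
- workorder.job_done(): hands the job in, once; it reports no verdict.
Trained networks look in a picture, given as the dict that the camera call returned (one of the last four; its "shot" number tells which), for a name from the list of things; names that differ only in an ending like _2 or _b are one class to them, and where a whole thing is asked for, a point or a joint stands for the part that bears it (a point fixed in the world has none). Each returns a list of dicts, best first, with "confidence" (0 to 1); they miss things now and then, are a little off and sometimes report something else, mostly with a low value. They report only what shows in the picture. A call takes as long as a camera call. They do not tell look-alikes from the thing itself.
- recognise(picture, target): "point" ([column, row] in pixels, amid what is visible of it).
- trace(picture, target): "mask" (480x640 bool, what is visible of it) and "point" ([column, row] in pixels, amid what is visible of it).
The state is a dict: "time": time; "qpos": joint angles; "qd": joint speeds; "effort": joint torques, N m; "eef_pos": TCP position; "eef_rot": TCP orientation; "ft_force": force on the tool from outside, world axes, zero at the start; "ft_torque": the same for the moment, N m; "finger_gap": opening from 0.0 (shut) to 1.0 (fully open).
Only numpy, scipy, OpenCV 4.12 (cv2) and the standard library are available. Lean on these libraries where they do the work, as an engineer would, in place of code of your own. Each camera call takes 0.05 s, during which the arm holds its last target.

## Task

In the wooden rack one leg ferrule sticks out, open end first; the spare beside it stays where it is. Pull out the one that sticks out, lay it down on the bench and let go, take it again by its closed end and slide its open end onto the square gauge pin as far as it will go: it either goes fully home against the back wall or stops at the pin's step. Draw it back off the pin and lay it flat in the plywood tray with the end handles if it went fully home, or in the plain grey tray if it stopped at the step; leave the glue bottle, mallet and drill alone.

Things in the scene. Friction and masses are not known exactly. Their poses are not given: they have to be found in the camera images.
- ferrule_a: One of two square aluminium leg ferrules: 48 x 48 mm outside, 130 mm long, one end closed by a 6 mm plate, 0.3 to 0.6 kg. One has a 38 mm square bore (fits the gauge pin), the other 28 mm (too tight), both 124 mm deep; find out by trying. Origin: centre of the underside at mid-length; x along its axis to the open end, z up. Starts in one of the rack's two lanes.
- ferrule_b: The other of two square aluminium leg ferrules: 48 x 48 mm outside, 130 mm long, one end closed by a 6 mm plate, 0.3 to 0.6 kg. One has a 38 mm square bore (fits the gauge pin), the other 28 mm (too tight), both 124 mm deep; find out by trying. Origin: centre of the underside at mid-length; x along its axis to the open end, z up. Starts in one of the rack's two lanes.
- ferrule_a_mouth (a point): Centre of the open end face of ferrule_a, on its axis (65 mm from mid-length, 24 mm above the underside).
- ferrule_b_mouth (a point): Centre of the open end face of ferrule_b, on its axis (65 mm from mid-length, 24 mm above the underside).
- rack: Fixed plywood rack, 166 mm wide, 61 high, 145 deep, with two open-topped lanes too narrow for fingers, floor 15 mm thick. Origin on the bench under the middle of its front edge, x out of the lanes, z up. The ferrule in the lane at y = -40 mm sticks out 45 mm, open end first: test this one. The spare at y = +40 lies flush with the front. Both lie level along the rack's x, axes 39 mm above the bench.
- rack_next (a point): Point fixed on the rack: where the middle (on the axis, at mid-length) of the ferrule that sticks out starts, within 3 mm. The ferrule that starts here is the one to test.
- gauge: Fixed plywood jig, 107 x 86 mm, 84 high, with a level square steel pin. Origin on the bench under the pin's step; x along the pin from free tip (x = -45 mm) to back wall (x = +50). Cheeks as high as the jig flank the pin from x = -35 to +50, 66 mm apart: a ferrule fits between them, fingers do not. A ferrule fully home sticks 45 mm out. A tight one stops with its open end at x = 0.
- gauge_root (a point): Centre of the pin where it meets the back wall, 60 mm above the bench, at gauge x = +50 mm; axes as the gauge's. From here the pin is 33 mm square for 44 mm, 30 mm square for 6 mm, then after the step 22 mm square for 40 mm and 17 mm for the last 5 mm; flats level and upright. The right ferrule slides freely with 2.5 mm play to each side.
- pass_tray: Fixed plywood tray for ferrules that fit: 200 x 155 mm outside (long along its x), walls 6 mm thick and 22 mm high, floor 6 mm thick, with a round bar handle over each short end reaching 54 mm high. Origin under its centre. The two trays' places may be swapped.
- scrap_tray: Fixed plain grey plastic tray for ferrules that do not fit: 200 x 155 mm outside (long along its x), walls 6 mm thick and 34 mm high, floor 6 mm thick, no handles. Origin under its centre.
- glue_bottle: White glue bottle, upright, 60 mm diameter, 150 mm tall; origin under its centre. Leave alone.
- mallet: Wooden joiner's mallet lying down, about 270 mm long, head 62 x 110 x 90 mm; origin on the bench under the handle's entry to the head, handle along its -x. Leave alone.
- drill: Cordless drill standing on its battery, about 207 mm tall, 115 x 75 mm at the foot; origin under its centre. Leave alone.
There are look-alikes about, which are no part of the job. Leave any purple or red look-alike of the rack alone.

How it is judged:
On the way, in this order (a step that is already met when the one before it is completed fails the run):
1. the ferrule is out of the rack, laid flat on the bench and let go (((height (world z) of ferrule_a_mouth below 0.03 m and angle between ferrule_a's own x axis and vertical between 1.47 and 1.67 rad and contact force between the fingers and ferrule_a below 0.2 N and linear speed of ferrule_a below 0.03 m/s and distance of ferrule_a from where it was at the start of the episode above 0.06 m) or (height (world z) of ferrule_b_mouth below 0.03 m and angle between ferrule_b's own x axis and vertical between 1.47 and 1.67 rad and contact force between the fingers and ferrule_b below 0.2 N and linear speed of ferrule_b below 0.03 m/s and distance of ferrule_b from where it was at the start of the episode above 0.06 m))), for 0.1 s.
2. the ferrule has been slid onto the gauge pin as far as it goes (back wall or step, within 6 mm) (((x of ferrule_a_mouth in the frame of gauge between 0.044 and 0.08 m and y of ferrule_a_mouth in the frame of gauge between -0.006 and 0.006 m and z of ferrule_a_mouth in the frame of gauge between 0.053 and 0.067 m and angle between the x axis of ferrule_a and the x axis of gauge, either way round below 0.12 rad) or (x of ferrule_b_mouth in the frame of gauge between -0.006 and 0.08 m and y of ferrule_b_mouth in the frame of gauge between -0.006 and 0.006 m and z of ferrule_b_mouth in the frame of gauge between 0.053 and 0.067 m and angle between the x axis of ferrule_b and the x axis of gauge, either way round below 0.12 rad))), for 0.1 s.
3. the ferrule is off the pin again (((x of ferrule_a_mouth in the frame of gauge below -0.05 m and distance of ferrule_a from where it was at the start of the episode above 0.05 m and distance of ferrule_b from where it was at the start of the episode below 0.02 m) or (x of ferrule_b_mouth in the frame of gauge below -0.05 m and distance of ferrule_b from where it was at the start of the episode above 0.05 m and distance of ferrule_a from where it was at the start of the episode below 0.02 m))), for 0.05 s.
At the end, for the whole second after the job is handed in: The ferrule that stuck out of the rack lies flat (within 6 degrees) and at rest on the floor of its tray: the plywood tray with handles if it goes fully home on the pin, the plain grey tray if it stops at the step. The spare has moved less than 20 mm (distance between each of ferrule_a, ferrule_b and rack_next above 0.07 m and ((x of ferrule_a in the frame of pass_tray between -0.09 and 0.09 m and y of ferrule_a in the frame of pass_tray between -0.072 and 0.072 m and height (world z) of ferrule_a_mouth below 0.037 m and angle between ferrule_a's own x axis and vertical between 1.47 and 1.67 rad and linear speed of ferrule_a below 0.03 m/s and distance of ferrule_b from where it was at the start of the episode below 0.02 m) or (x of ferrule_b in the frame of scrap_tray between -0.09 and 0.09 m and y of ferrule_b in the frame of scrap_tray between -0.072 and 0.072 m and height (world z) of ferrule_b_mouth below 0.037 m and angle between ferrule_b's own x axis and vertical between 1.47 and 1.67 rad and linear speed of ferrule_b below 0.03 m/s and distance of ferrule_a from where it was at the start of the episode below 0.02 m))); the robot touches nothing.
It fails at once if the glue bottle was moved more than 30 mm (distance of glue_bottle from where it was at the start of the episode above 0.03 m).
It fails at once if the mallet was moved more than 30 mm (distance of mallet from where it was at the start of the episode above 0.03 m).
It fails at once if the drill was moved more than 30 mm (distance of drill from where it was at the start of the episode above 0.03 m).
It also fails if it takes over 51 s, if anything falls off the work surface, if the arm or the gripper's body presses on something with over 40 N, if the wrist force passes 120 N, or if a joint passes its speed limit or range.

## Working session

There is one attempt and no reset: what is moved stays moved. The work goes in short steps, Python scripts to look and compute and a shell command to move; the robot and the scene stay as the last step left them, time stands still between calls to the robot, and variables do not carry over. Pictures are saved under pics/ and viewed, and the job is handed in when it is done.

```bash
mkdir -p pics; cat > h.py <<'E'
import numpy as np, cv2
from rig import env, cams, workorder, recognise, trace
def save(p,n): cv2.imwrite('pics/'+n+'.png',p['pixels'][:,:,::-1])
def cloud(p):
    z=p['z_map']; K=p['camera_matrix']; v,u=np.mgrid[0:480,0:640]
    x=(u-K[0,2])/K[0,0]*z; y=(v-K[1,2])/K[1,1]*z
    P=np.stack([x,-y,-z,np.ones_like(z)],-1)@p['T'].T
    P=P[...,:3].copy(); P[z==0]=np.nan
    return P
E
python3 - <<'E'
from h import *
import pickle
print(env.sense(), env.grip_depth)
for n in ['scene','side','wrist']:
    p=cams.camera(n); save(p,n+'0'); print(n,p.keys(),p['T'].round(3).tolist())
    np.save(n+'0.npy',cloud(p)); 
    for t in ['rack','gauge','ferrule_a','pass_tray','scrap_tray','glue_bottle','mallet','drill']:
        r=trace(p,t); P=cloud(p)
        for q in r:
            Q=P[q['mask']]; Q=Q[~np.isnan(Q[:,0])]
            print(n,t,round(q['confidence'],2),np.round(q['point']),q['mask'].sum(),np.percentile(Q,[2,50,98],axis=0).round(3).tolist() if len(Q) else None)
E
```

```text
{'time': 0.0, 'qpos': array([ 1.20436387e+00,  3.51240489e-01,  1.65241389e+00, -3.98076138e-05,
        1.13910714e+00, -8.46313380e-02]), 'qd': array([-5.90295887e-04,  6.30314746e-04, -6.69183484e-04,  9.61035611e-04,
        1.06915112e-04, -4.49122839e-05]), 'effort': array([-1.80783005e-03, -5.06096578e+01, -2.91399050e+01, -1.88488293e-04,
        4.54655077e-03,  7.64327098e-06]), 'eef_pos': array([0.15283047, 0.52799765, 0.23075997]), 'eef_rot': array([ 1.40426526e-01,  9.90090930e-01, -5.73675465e-04, -1.13078792e-04]), 'ft_force': array([-0.22737099,  0.18964738,  0.60438059]), 'ft_torque': array([ 0.01751648, -0.01961829, -0.05766077]), 'finger_gap': 0.9953253895666345} 0.0187
scene dict_keys(['pixels', 'z_map', 'camera_matrix', 'T', 'shot']) [[-0.66, -0.631, 0.408, 0.954], [0.752, -0.555, 0.356, 0.472], [0.002, 0.542, 0.841, 1.008], [0.0, 0.0, 0.0, 1.0]]
scene rack 0.88 [425. 262.] 3165 [[0.323, 0.187, 0.004], [0.389, 0.27, 0.056], [0.485, 0.36, 0.064]]
scene rack 0.85 [493. 215.] 5334 [[0.105, 0.224, 0.007], [0.171, 0.308, 0.026], [0.249, 0.387, 0.063]]
scene rack 0.56 
[... 2912 characters left out ...]
0.151]]
side mallet 0.76 [226. 190.] 2177 [[0.705, -0.359, 0.007], [0.76, -0.126, 0.06], [0.81, -0.118, 0.093]]
side drill 0.71 [222. 361.] 10717 [[0.542, 0.425, 0.011], [0.612, 0.475, 0.176], [0.731, 0.5, 0.208]]
wrist dict_keys(['pixels', 'z_map', 'camera_matrix', 'T', 'shot']) [[0.279, -0.92, -0.275, 0.083], [0.96, 0.267, 0.08, 0.548], [-0.0, -0.286, 0.958, 0.374], [0.0, 0.0, 0.0, 1.0]]
wrist rack 0.9 [378. 391.] 10053 [[0.334, 0.451, 0.004], [0.34, 0.535, 0.038], [0.438, 0.597, 0.062]]
wrist rack 0.84 [206. 424.] 2386 [[0.151, 0.198, 0.002], [0.352, 0.337, 0.035], [0.384, 0.465, 0.294]]
wrist rack 0.76 [ 96. 280.] 26287 [[0.099, 0.224, 0.009], [0.161, 0.308, 0.046], [0.235, 0.39, 0.062]]
```

View pics/scene0.png

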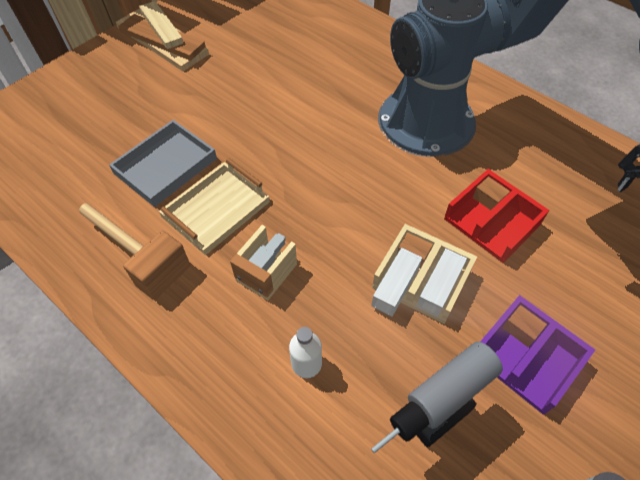

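View pics/side0.png

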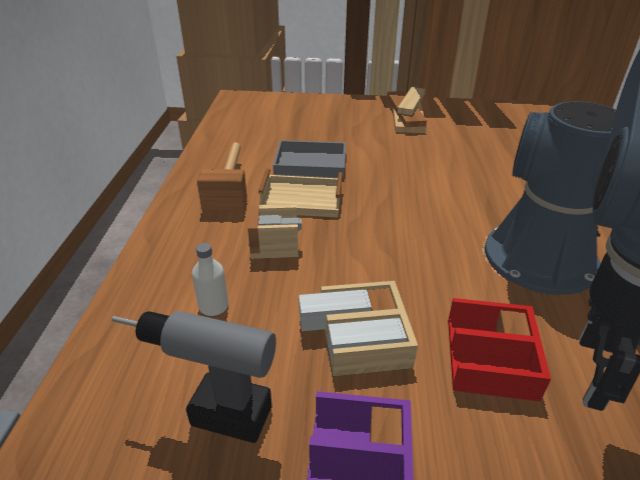

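The scene picture shows the wooden rack at about (425,265) px. Its ferrule sticks out toward the lower left at (394,282), and the spare is at (440,286). The gauge is at (265,262) with its pin pointing toward the robot. The handled tray is at (215,206) and the grey tray at (163,164). The red and purple racks are decoys.

```bash
cat >> h.py <<'E'
def rect(Q):
    (c,s,a)=cv2.minAreaRect((Q[:,:2]*1000).astype(np.float32)); 
    return np.round(c,1),np.round(s,1),round(a,2)
def top(P,m,lo,hi):
    m=cv2.erode(m.astype(np.uint8),np.ones((3,3)))>0
    Q=P[m&(P[...,2]>lo)&(P[...,2]<hi)]
    return Q
E
python3 - <<'E'
from h import *
for n in ['scene','side']:
    p=cams.camera(n);P=cloud(p)
    for r in trace(p,'ferrule_a')[:2]:
        Q=top(P,r['mask'],.058,.068);print(n,'ferr',rect(Q),np.median(Q[:,2]),len(Q))
    r=[q for q in trace(p,'rack') if .3<np.nanmedian(P[q['mask']][:,0])<.45 and np.nanmedian(P[q['mask']][:,1])<.4][0]
    Q=top(P,r['mask'],.05,.066);print(n,'rack',rect(Q),len(Q))
    r=trace(p,'gauge')[0]
    m=cv2.dilate(r['mask'].astype(np.uint8),np.ones((7,7)))>0
    Q=P[m&(P[...,2]>.079)&(P[...,2]<.09)];print(n,'gauge top',rect(Q),len(Q),np.median(Q[:,2]))
    Q=P[m&(P[...,2]>.062)&(P[...,2]<.079)];np.save('pin_'+n,Q)
    Q=top(P,r['mask'],.062,.0785);print('pinpts',rect(Q),len(Q))
    np.savez('g_'+n,P=P,m=m)
    for t in ['pass_tray','scrap_tray']:
        r=trace(p,t)[0];Q=P[r['mask']];Q=Q[(Q[:,2]>.005)&(Q[:,2]<.06)];print(t,rect(Q))
    x0,y0,w,h=cv2.boundingRect(m.astype(np.uint8))
    c=p['pixels'][y0-10:y0+h+10,x0-10:x0+w+10,::-1];cv2.imwrite('pics/gz_%s.png'%n,cv2.resize(c,None,fx=5,fy=5,interpolation=cv2.INTER_CUBIC)[:600,:800])
    Z=np.where(m,np.nan_to_num(P[...,2]),0)
print(env.sense()['time'])
E
```

```text
scene ferr (array([402.2, 314. ]), array([130.4,  45.1]), 11.31) 0.0628697306061049 1213
scene ferr (array([461.2, 244.4]), array([129.7,  45.8]), 11.19) 0.06283833717532428 1251
scene rack (array([402.4, 270.7]), array([144.8, 161.3]), 10.95) 1671
scene gauge top (array([610.,   8.]), array([108.5,  88.9]), 7.21) 884 0.0836623490481691
pinpts (array([606.9,  10. ]), array([114.7,  85.5]), 6.26) 858
pass_tray (array([ 566.7, -200.7]), array([160.1, 207.2]), 88.85)
scrap_tray (array([ 558.6, -390.6]), array([203.4, 163.7]), 0.37)
side ferr (array([400.4, 314.9]), array([127.7,  49.5]), 11.75) 0.06359971606357989 1576
side ferr (array([459.8, 245.1]), array([127.5,  49.1]), 10.64) 0.06356516767645021 1274
side rack (array([399.8, 314.8]), array([128.9,  49.9]), 11.48) 1626
side gauge top (array([608.3,   9. ]), array([106.3,  93.9]), 7.7) 645 0.08437001128968924
pinpts (array([602. ,  11.2]), array([108.8,  86. ]), 6.26) 773
pass_tray (array([ 564.5, -217.5]), array([199.4, 205.7]), 89.57)
scrap_tray (array([ 556.5, -363.4]), array([198.6, 223.6]), 0.99)
1.95
```

```bash
python3 -m crank '[[[35,-27.5,-8],[0,0,27.2],1],[[35,-27.5,-8],[0,0,27.2],1],[[35,-27.5,-8],[0,0,27.2],1],[[35,-27.5,-8],[0,0,27.2],1],[[35,-27.5,-8],[0,0,27.2],1],[[35,-27.5,-8],[0,0,27.2],1],[[35,-27.5,-8],[0,0,27.2],1],[[35,-27.5,-8],[0,0,27.2],1],[[35,-27.5,-8],[0,0,27.2],1],[[35,-27.5,-8],[0,0,27.2],1],[[35,-27.5,-8],[0,0,27.2],1],[[35,-27.5,-8],[0,0,27.2],1]]' 60; python3 - <<'E'
from h import *
p=cams.camera('wrist');save(p,'w1');P=cloud(p)
s=env.sense();print(s['time'],s['eef_pos'],s['eef_rot'])
for r in trace(p,'ferrule_a')[:2]:
    Q=top(P,r['mask'],.055,.068);print(rect(Q),len(Q))
E
```

```text
time: 2.95
eef_pos: [0.5064, 0.2497, 0.1503]
eef_rot: [-0.095, 0.996, -0.0, 0.0]
ft_force: [0.2, -0.3, -0.3]
finger_gap: 0.999
3.0 [0.50563224 0.25037409 0.15033781] [-9.44385671e-02  9.95530637e-01 -3.13478523e-04 -9.36947702e-05]
(array([409.6, 313.7]), array([109.6,  49. ]), 10.98) 17235
(array([459.7, 241.3]), array([130.,  48.]), 11.13) 17098
```

View pics/w1.png

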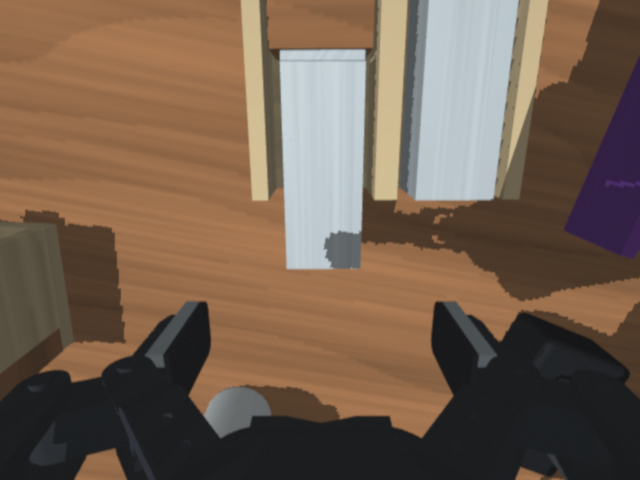

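View pics/gz_scene.png

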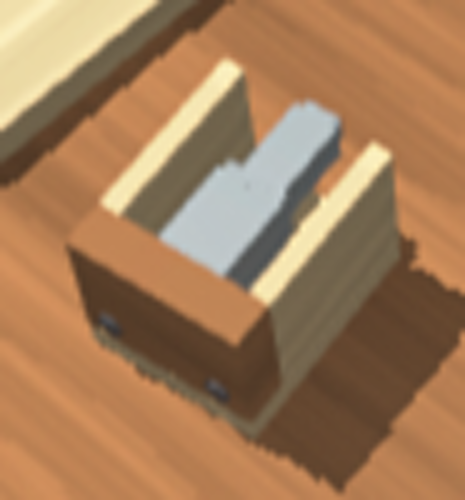

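```bash
python3 -m crank '[[[0,-0.1,-4],[0,0,0],1],[[0,-0.1,-8],[0,0,0],1],[[0,-0.1,-11],[0,0,0],1],[[0,-0.1,-12.5],[0,0,0],1],[[0,-0.1,-12.5],[0,0,0],1],[[0,-0.1,-12.5],[0,0,0],-1],[[0,-0.1,-12.5],[0,0,0],-1],[[0,-0.1,-12.5],[0,0,0],-1],[[0,-0.1,-12.5],[0,0,0],-1],[[0,-0.1,-12.5],[0,0,0],-1],[[0,-0.1,-12.5],[0,0,0],-1],[[0,-0.1,-12.5],[0,0,0],-1]]' 60
```

```text
time: 4.05
eef_pos: [0.5037, 0.2529, 0.0282]
eef_rot: [-0.096, 0.995, 0.0, 0.001]
ft_force: [-2.3, 0.4, 8.4]
finger_gap: 0.556
```

```bash
python3 -m crank '[[[1.5,0.3,0.1],[0,0,0],-1],[[4.5,0.9,0.2],[0,0,0],-1],[[7.5,1.5,0.3],[0,0,0],-1],[[10,2,0.5],[0,0,0],-1],[[10,2,3.5],[0,0,0],-1],[[10,2,7],[0,0,0],-1],[[9.5,1,8.5],[0,0,0],-1],[[7,-2,8.5],[0,0,-1],-1],[[5,-5.5,8.5],[0,0,-2],-1],[[2.5,-9,8.5],[0,0,-3],-1],[[0,-12.5,8.5],[0,0,-4],-1],[[-2,-16,7],[0,0,-4],-1]]' 60; python3 - <<'E'
from h import *
p=cams.camera('scene');save(p,'s2');print(env.sense())
E
```

```text
time: 5.05
eef_pos: [0.4842, 0.0945, 0.0999]
eef_rot: [-0.061, 0.998, 0.0, 0.002]
ft_force: [2.2, -0.8, -4.0]
finger_gap: 0.55
{'time': 5.1, 'qpos': array([ 9.09846710e-02,  4.37526434e-01,  1.92176076e+00, -1.77170933e-03,
        7.87215699e-01, -1.60090789e+00]), 'qd': array([ 0.0785113 ,  0.05741762, -0.09963669,  0.0137713 ,  0.11008098,
        0.11756223]), 'effort': array([ 11.2963289 , -58.99761558, -40.47131896,   1.33245416,
        -1.22145385,   0.89849694]), 'eef_pos': array([0.47871248, 0.09003537, 0.09598357]), 'eef_rot': array([-6.11365648e-02,  9.98126195e-01, -7.00418007e-04, -2.43492707e-03]), 'ft_force': array([-1.99031224, -2.4895191 , -8.20456303]), 'ft_torque': array([-0.17631814, -0.01559529, -0.00731484]), 'finger_gap': 0.5486857156117655}
```

View pics/s2.png

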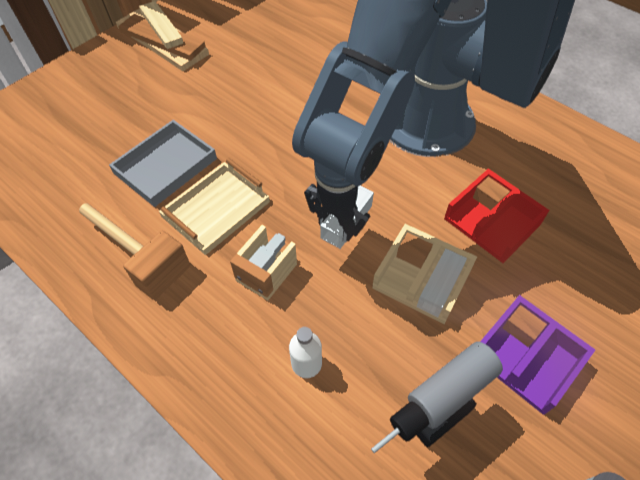

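```bash
python3 -m crank '[[[0,0,-3.5],[0,0,0],-1],[[0,0,-6],[0,0,0],-1],[[0,0,-7.6],[0,0,0],-1],[[0,0,-8.2],[0,0,0],-1],[[0,0,-8.4],[0,0,0],-1],[[0,0,-8.4],[0,0,0],-1]]' 60; python3 -m crank '[[[0,0,0],[0,0,0],0.2],[[0,0,0],[0,0,0],0.5],[[0,0,0],[0,0,0],1],[[0,0,0],[0,0,0],1],[[0,0,0.5],[0,0,0],1],[[0,0,3],[0,0,0],1],[[-1,0,6],[0,0,0],1],[[-4,-0.6,9],[0,0,0],1],[[-7,-1,11],[0,0,0],1],[[-7,-1,11],[0,0,0],1]]' 60; python3 - <<'E'
from h import *
p=cams.camera('wrist');save(p,'w3');P=cloud(p);s=env.sense();print(s['time'],s['eef_pos'],s['eef_rot'])
for r in trace(p,'ferrule_a')[:2]:
    Q=top(P,r['mask'],.04,.055);print('w',rect(Q),len(Q)) if len(Q) else 0
p=cams.camera('scene');save(p,'s3');P=cloud(p)
for r in trace(p,'ferrule_a')[:2]:
    Q=top(P,r['mask'],.04,.055);print('s',rect(Q),len(Q),np.median(Q[:,2])) if len(Q) else 0
E
```

```text
time: 5.6
eef_pos: [0.485, 0.0956, 0.0142]
eef_rot: [-0.062, 0.998, 0.0, 0.0]
ft_force: [0.2, 0.4, -2.9]
finger_gap: 0.558
time: 6.43
eef_pos: [0.4118, 0.0852, 0.1268]
eef_rot: [-0.062, 0.998, 0.0, 0.001]
ft_force: [1.6, -0.1, -0.1]
finger_gap: 0.999
6.4833 [0.41384958 0.08538623 0.12577946] [-6.15721211e-02  9.98101341e-01  3.67684204e-05  1.60775460e-03]
w (array([448.1, 296.8]), array([40.4,  3.2]), 11.16) 287
s (array([463.7, 326.4]), array([ 4.4, 46.1]), 12.29) 48 0.050094140179215096
s (array([444.5,  92.3]), array([125.4,  45.7]), 8.97) 1018 0.047757337174261505
```

View pics/w3.png

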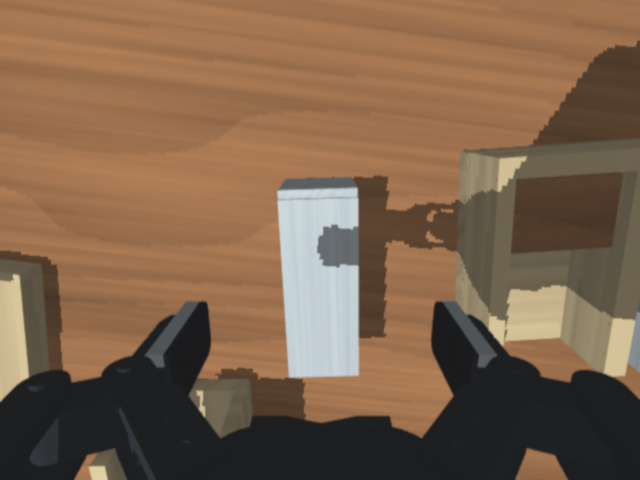

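View pics/s3.png

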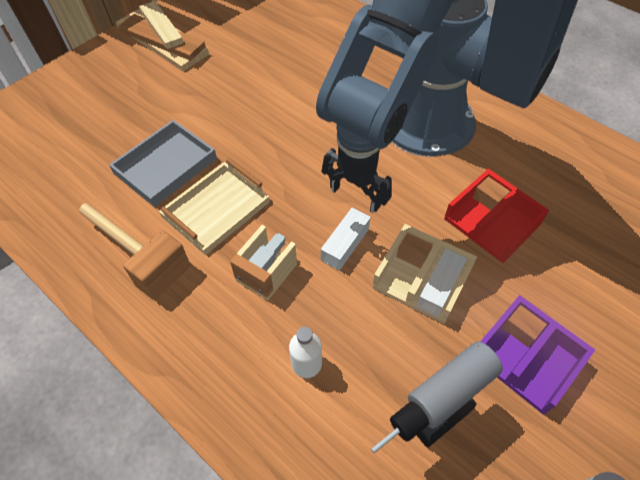

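```bash
python3 -m crank '[[[-1.5,0.1,-3],[0,0,0],1],[[-1.5,0.1,-7],[0,0,0],1],[[-1.5,0.1,-10],[0,0,0],1],[[-1.5,0.1,-11.4],[0,0,0],1],[[-1.5,0.1,-11.4],[0,0,0],1],[[-1.5,0.1,-11.4],[0,0,0],-1],[[-1.5,0.1,-11.4],[0,0,0],-1],[[-1.5,0.1,-11.4],[0,0,0],-1],[[-1.5,0.1,-11.4],[0,0,0],-1],[[-1.5,0.1,-11.4],[0,0,0],-1],[[-1.5,0.1,-11.4],[0,0,0],-1]]' 60; python3 -c "
from h import *
print(env.sense())"
```

```text
time: 7.55
eef_pos: [0.4007, 0.0865, 0.0107]
eef_rot: [-0.061, 0.998, 0.0, 0.001]
ft_force: [0.9, -1.1, 4.3]
finger_gap: 0.551
{'time': 7.55, 'qpos': array([ 9.89916587e-02,  5.15643697e-01,  2.14535190e+00, -6.68173031e-05,
        4.78156174e-01, -1.59473289e+00]), 'qd': array([-0.00118363, -0.00103453,  0.00041838,  0.00051587, -0.0016606 ,
       -0.00035462]), 'effort': array([  0.44061651, -41.65242076, -12.28748471,   0.06237065,
        -0.17698949,  -0.07243126]), 'eef_pos': array([0.40065252, 0.0865119 , 0.01071828]), 'eef_rot': array([-6.14549600e-02,  9.98109111e-01,  3.03912296e-05,  1.22015762e-03]), 'ft_force': array([ 0.86323086, -1.12273513,  4.25921073]), 'ft_torque': array([-0.19739526,  0.12044746, -0.02966053]), 'finger_gap': 0.5514374736904352}
```

```bash
python3 -m crank '[[[0,0,1.5],[0,0,0],-1],[[0,-2,3],[0,0,0],-1],[[0,-5.5,3.6],[0,0,0],-1],[[0.5,-8.5,3.6],[0,0,0],-1],[[1,-10.1,3.6],[0,0,0],-1],[[1,-10.1,3.6],[0,0,0],-1],[[1,-10.1,3.6],[0,0,0],-1],[[1,-10.1,3.6],[0,0,0],-1]]' 60; python3 - <<'E'
from h import *
s=env.sense();print(s['time'],s['eef_pos'],s['eef_rot'],s['ft_force'])
for n in ['scene','side','wrist']:
    p=cams.camera(n);save(p,n+'4');P=cloud(p);np.savez('d4_'+n,P=P,K=p['camera_matrix'],T=p['T'])
    for t in ['ferrule_a','gauge']:
        r=trace(p,t); 
        for i,q in enumerate(r): 
            print(n,t,i,q['confidence'],q['point'],np.nanmedian(P[q['mask']],axis=0)); np.save('m4_%s_%s_%d'%(n,t,i),q['mask'])
E
```

```text
time: 8.22
eef_pos: [0.4095, -0.0142, 0.0459]
eef_rot: [-0.061, 0.998, 0.0, 0.0]
ft_force: [0.5, 0.7, -3.8]
finger_gap: 0.555
8.2167 [ 0.40954372 -0.01417678  0.04586312] [-6.14894220e-02  9.98107733e-01  1.50361559e-05  6.02464486e-05] [ 0.51627627  0.66975633 -3.80761596]
scene ferrule_a 0 0.98 [438.7, 282.3] [0.41446286 0.31624791 0.06240536]
scene ferrule_a 1 0.79 [305.9, 211.1] [ 0.47096313 -0.00106679  0.08150812]
scene ferrule_a 2 0.42 [307.9, 356.1] [0.71451892 0.22211741 0.09827227]
scene gauge 0 0.91 [263.5, 262.4] [0.61995547 0.01770793 0.07056714]
side ferrule_a 0 0.96 [365.9, 334.6] [0.40127118 0.31837273 0.06344974]
side ferrule_a 1 0.81 [340.4, 224.5] [0.46010833 0.01318031 0.07317196]
side gauge 0 0.7 [273.4, 228.4] [0.6047872  0.04487024 0.06921006]
wrist ferrule_a 0 0.62 [323.4, 331.4] [ 0.39938595 -0.01558409  0.08297493]
```

View pics/wrist4.png

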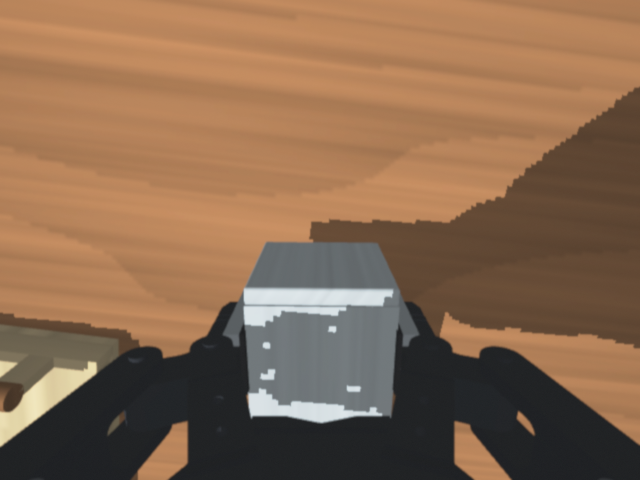

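View pics/side4.png

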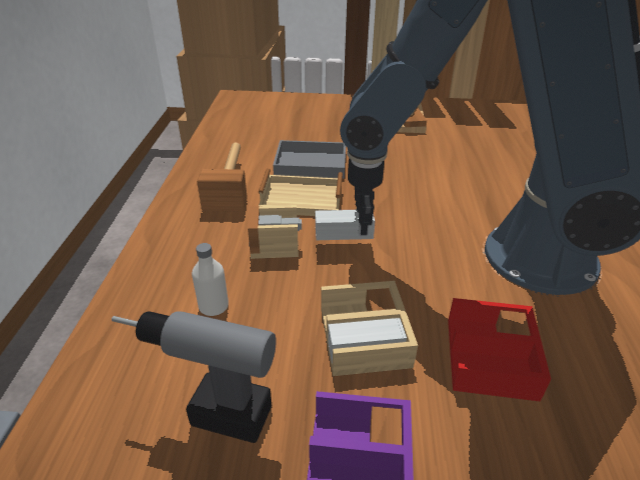

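View pics/scene4.png

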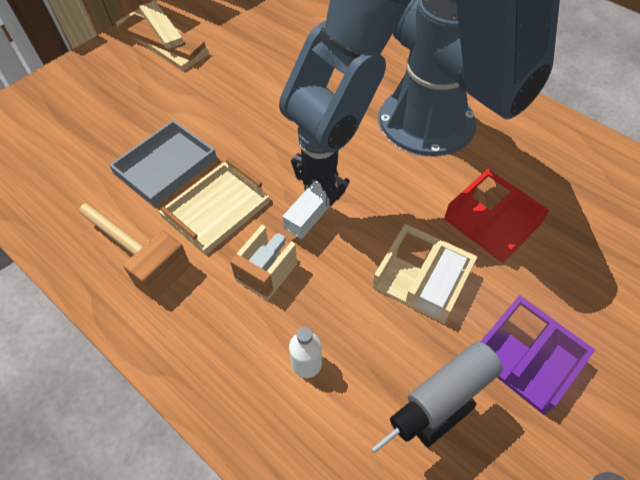

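The ferrule is held by its closed end, its mouth pointing at the pin: in the scene picture the mouth is at about (293,228) px and the pin tip at (283,240). Next I measure the lateral and height offset of the two in the same frames.

```bash
python3 - <<'E'
from h import *
yaw=np.radians(7.2)
for n,k in [('scene',1),('side',1)]:
    d=np.load(f'd4_{n}.npz');P=d['P']
    m=np.load(f'm4_{n}_ferrule_a_{k}.npy')
    Q=top(P,m,.076,.095); print(n,'ferr top',rect(Q),len(Q))
    A=np.c_[Q[:,:2]-Q[:,:2].mean(0),np.ones(len(Q))]; c=np.linalg.lstsq(A,Q[:,2],rcond=None)[0]
    r=abs(A@c-Q[:,2]);ok=r<.004;c=np.linalg.lstsq(A[ok],Q[ok,2],rcond=None)[0];print(' plane',c.round(4),ok.mean(),'at',Q[:,:2].mean(0))
    g=np.load(f'm4_{n}_gauge_0.npy');g=cv2.dilate(g.astype(np.uint8),np.ones((5,5)))>0
    Q=P[g&(P[...,2]>.081)&(P[...,2]<.088)];print(' gauge',rect(Q),len(Q))
    # in gauge frame
    R=np.array([[np.cos(yaw),np.sin(yaw)],[-np.sin(yaw),np.cos(yaw)]])
    o=np.array([.5907,.0062])
    G=P[g]; L=(G[:,:2]-o)@R.T
    for lo,hi in [(-.044,-.038),(-.038,-.025),(-.02,-.003),(.001,.008),(.01,.045)]:
        s=(L[:,0]>lo)&(L[:,0]<hi)&(abs(L[:,1])<.026)&(G[:,2]>.064)
        if s.sum()>3: print('  pin',lo,hi,s.sum(),'y',np.percentile(L[s,1],[3,97]).round(4),'z',np.percentile(G[s,2],[10,50,90]).round(4))
    s=(G[:,2]>.081)
    for lo,hi in [(-.03,-.01),(-.01,.01),(.01,.03),(.03,.045)]:
        t=s&(L[:,0]>lo)&(L[:,0]<hi);y=L[t,1]
        print('  cheek',lo,y[y>0].round(4).min() if (y>0).any() else 0,y[y>0].max().round(4) if (y>0).any() else 0,y[y<0].min().round(4) if (y<0).any() else 0,y[y<0].max().round(4) if (y<0).any() else 0)
    F=top(P,m,.076,.095);L=(F[:,:2]-o)@R.T;print(' ferr in gauge', rect(np.c_[L,L]), np.percentile(L,[1,99],axis=0))
E
```

```text
scene ferr top (array([459.5,  -5.4]), array([115.5,  46.4]), 6.21) 852
 plane [-0.0071  0.0048  0.0827] 0.9448356807511737 at [ 0.46464766 -0.0040624 ]
 gauge (array([609.6,   7.9]), array([108.6,  88.5]), 7.43) 792
  pin -0.044 -0.038 19 y [-0.0104  0.0082] z [0.0673 0.0691 0.0706]
  pin -0.038 -0.025 58 y [-0.0116  0.0097] z [0.0688 0.0706 0.0728]
  pin -0.02 -0.003 82 y [-0.0116  0.0106] z [0.0683 0.0701 0.0728]
  pin 0.001 0.008 44 y [-0.015   0.0155] z [0.0727 0.0752 0.0781]
  pin 0.01 0.045 272 y [-0.0164  0.0164] z [0.0731 0.076  0.0785]
  cheek -0.03 0.0316 0.0423 -0.0442 -0.0324
  cheek -0.01 0.0321 0.043 -0.0446 -0.0324
  cheek 0.01 0.0328 0.0434 -0.0437 -0.0133
  cheek 0.03 0.032 0.0435 -0.0441 -0.0317
 ferr in gauge (array([-131.6,    5. ]), array([ 46.4, 115.5]), 89.01) [[-0.18367349 -0.01689898]
 [-0.07652764  0.02717731]]
side ferr top (array([465.6,  -1.3]), array([92.3, 47.5]), 8.15) 547
 plane [ 0.0077 -0.0371  0.0831] 0.9506398537477148 at [0.46597292 0.00103323]
 gauge (array([608.6,   7.6]), array([106.4,  91.7]), 7.79) 549
  pin -0.044 -0.038 20 y [-0.0093  0.0111] z [0.0685 0.0711 0.0728]
  pin -0.038 -0.025 32 y [-0.0114  0.0135] z [0.0702 0.0719 0.0733]
  pin -0.02 -0.003 49 y [-0.0119  0.0108] z [0.0702 0.0716 0.0729]
  pin 0.001 0.008 28 y [-0.0144  0.0149] z [0.074  0.0764 0.0778]
  pin 0.01 0.045 161 y [-0.0166  0.0165] z [0.0754 0.0774 0.079 ]
  cheek -0.03 0.03 0.0442 -0.0469 -0.0326
  cheek -0.01 0.0321 0.0443 -0.045 -0.0291
  cheek 0.01 0.0308 0.0446 -0.0437 -0.0321
  cheek 0.03 0.0313 0.0446 -0.0431 -0.0292
 ferr in gauge (array([-125.1,    8.3]), array([92.3, 47.5]), 0.95) [[-0.16878136 -0.01412005]
 [-0.07989542  0.02958471]]
```

```bash
python3 - <<'E'
from h import *
yaw=np.radians(7.3)
R=np.array([[np.cos(yaw),np.sin(yaw)],[-np.sin(yaw),np.cos(yaw)]]);o=np.array([.5907,.0062])
print('tcp',R@(np.array([.4095,-.0142])-o))
for n,k in [('scene',1),('side',1)]:
    d=np.load(f'd4_{n}.npz');P=d['P']
    L=(P[...,:2]-o)@R.T
    for lo in np.arange(-.18,-.06,.01):
        s=(L[...,0]>lo)&(L[...,0]<lo+.01)&(abs(L[...,1])<.05)&(P[...,2]>.079)&(P[...,2]<.088)
        if s.sum()>5: print(n,lo.round(3),s.sum(),np.percentile(L[s][:,1],[2,98]).round(4),np.percentile(L[s][:,1],[2,98]).mean().round(4),np.median(P[s][:,2]).round(4))
    for lo in np.arange(-.04,.07,.01):
        s=(L[...,0]>lo)&(L[...,0]<lo+.01)&(abs(L[...,1])<.05)&(P[...,2]>.079)&(P[...,2]<.09)
        y=L[s][:,1]
        if s.sum()>5: print(n,'cheek',lo.round(3),s.sum(),np.percentile(y,[1,99]).mean().round(4))
E
```

```text
tcp [-0.18232339  0.00278946]
scene -0.18 91 [-0.0235  0.04  ] 0.0083 0.0832
scene -0.17 85 [-0.0197  0.0323] 0.0063 0.083
scene -0.16 83 [-0.0196  0.0264] 0.0034 0.0831
scene -0.15 78 [-0.0198  0.0267] 0.0034 0.0828
scene -0.14 87 [-0.0198  0.0269] 0.0036 0.0824
scene -0.13 87 [-0.0198  0.0269] 0.0036 0.0829
scene -0.12 84 [-0.0184  0.0269] 0.0042 0.0825
scene -0.11 83 [-0.0195  0.0266] 0.0036 0.0828
scene -0.1 93 [-0.0201  0.0273] 0.0036 0.0826
scene -0.09 93 [-0.0202  0.0266] 0.0032 0.0828
scene -0.08 43 [-0.0197  0.0258] 0.0031 0.0826
scene cheek -0.04 23 -0.0008
scene cheek -0.03 48 -0.0009
scene cheek -0.02 51 -0.0002
scene cheek -0.01 47 -0.0003
scene cheek 0.0 56 -0.0008
scene cheek 0.01 47 -0.0001
scene cheek 0.02 50 -0.0003
scene cheek 0.03 57 -0.0001
scene cheek 0.04 56 0.0
scene cheek 0.05 184 -0.0002
scene cheek 0.06 193 0.0004
scene cheek 0.07 70 0.0001
side -0.18 19 [-0.0197  0.0432] 0.0117 0.0827
side -0.17 63 [-0.0189  0.0283] 0.0047 0.0831
side -0.16 63 [-0.0196  0.0302] 0.0053 0.0836
side -0.15 63 [-0.0189  0.0286] 0.0049 0.0832
side -0.14 60 [-0.02    0.0275] 0.0037 0.0841
side -0.13 63 [-0.0215  0.0296] 0.0041 0.0833
side -0.12 67 [-0.0217  0.0287] 0.0035 0.0835
side -0.11 64 [-0.0227  0.0276] 0.0025 0.0832
side -0.1 62 [-0.018   0.0288] 0.0054 0.0834
side -0.09 58 [-0.0197  0.0278] 0.004 0.0834
side -0.08 19 [-0.0171  0.0281] 0.0055 0.0836
side cheek -0.04 30 -0.0005
side cheek -0.03 44 -0.0012
side cheek -0.02 38 -0.0005
side cheek -0.01 50 0.0001
side cheek 0.0 43 0.0012
side cheek 0.01 43 0.0008
side cheek 0.02 51 0.0006
side cheek 0.03 51 0.0006
side cheek 0.04 52 -0.0003
side cheek 0.05 114 -0.0002
side cheek 0.06 114 0.0002
side cheek 0.07 9 0.0005
```

```bash
python3 -m crank '[[[0.05,-0.39,0.1],[0,0,0],-1],[[0.05,-0.39,0.1],[0,0,0],-1],[[1.05,-0.26,0.1],[0,0,0],-1],[[2.05,-0.13,0.1],[0,0,0],-1],[[3.05,0,0.1],[0,0,0],-1],[[4,0.12,0.1],[0,0,0],-1],[[5,0.25,0.1],[0,0,0],-1],[[6,0.38,0.1],[0,0,0],-1],[[6,0.38,0.1],[0,0,0],-1]]' 60; python3 - <<'E'
from h import *
yaw=np.radians(7.4)
R=np.array([[np.cos(yaw),np.sin(yaw)],[-np.sin(yaw),np.cos(yaw)]]);o=np.array([.5907,.0062])
s=env.sense();print(s['time'],s['eef_pos'],R@(s['eef_pos'][:2]-o),s['ft_force'],s['ft_torque'])
for n in ['scene','side']:
    p=cams.camera(n);save(p,n+'5');P=cloud(p)
    L=(P[...,:2]-o)@R.T
    for lo in np.arange(-.12,-.0,.01):
        q=(L[...,0]>lo)&(L[...,0]<lo+.01)&(abs(L[...,1])<.03)&(P[...,2]>.0795)&(P[...,2]<.09)
        if q.sum()>5: print(n,lo.round(3),q.sum(),np.percentile(L[q][:,1],[2,98]).round(4),np.percentile(L[q][:,1],[2,98]).mean().round(4),np.median(P[q][:,2]).round(4))
E
cd pics; python3 -c "
import cv2
a=cv2.imread('scene5.png')[190:310,220:380];b=cv2.imread('side5.png')[170:290,230:390]
cv2.imwrite('z5.png',cv2.resize(cv2.vconcat([a,b]),None,fx=2.5,fy=2.5,interpolation=2))"
```

```text
time: 9.42
eef_pos: [0.472, -0.0106, 0.0467]
eef_rot: [-0.062, 0.998, -0.0, 0.001]
ft_force: [0.5, -0.2, -2.7]
finger_gap: 0.556
9.4167 [ 0.47204363 -0.01058621  0.04670909] [-0.11983009 -0.00136399] [ 0.47203614 -0.15738522 -2.72806314] [-0.02460453  0.10885096  0.05387402]
scene -0.12 83 [-0.0276  0.0167] -0.0054 0.0838
scene -0.11 96 [-0.0271  0.0267] -0.0002 0.0839
scene -0.1 89 [-0.0243  0.023 ] -0.0006 0.0834
scene -0.09 88 [-0.0238  0.0224] -0.0007 0.0838
scene -0.08 93 [-0.0252  0.022 ] -0.0016 0.0832
scene -0.07 85 [-0.0247  0.0226] -0.0011 0.0836
scene -0.06 93 [-0.0243  0.0216] -0.0014 0.084
scene -0.05 96 [-0.0244  0.0224] -0.001 0.0838
scene -0.04 98 [-0.0246  0.0221] -0.0013 0.0835
scene -0.03 97 [-0.0256  0.023 ] -0.0013 0.0834
scene -0.02 71 [-0.0244  0.0222] -0.0011 0.0837
side -0.11 57 [-0.024   0.0249] 0.0004 0.0847
side -0.1 67 [-0.0253  0.0251] -0.0001 0.0841
side -0.09 63 [-0.025   0.0255] 0.0002 0.0846
side -0.08 66 [-0.0268  0.0242] -0.0013 0.0843
side -0.07 64 [-0.0251  0.0253] 0.0001 0.0843
side -0.06 60 [-0.0218  0.0242] 0.0012 0.0841
side -0.05 68 [-0.0227  0.0241] 0.0007 0.0841
side -0.04 57 [-0.026   0.0222] -0.0019 0.0838
side -0.03 70 [-0.023   0.0241] 0.0006 0.0845
side -0.02 16 [-0.0273  0.0219] -0.0027 0.0848
```

View pics/z5.png

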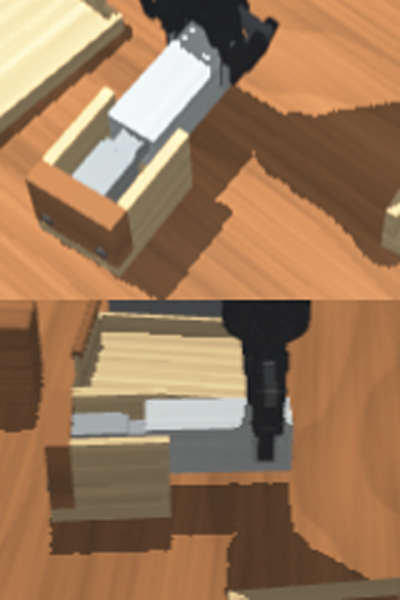

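```bash
python3 -m crank '[[[0.3,0.1,0],[0,0,0],-1],[[0.6,0.14,0],[0,0,0],-1],[[0.9,0.18,0],[0,0,0],-1],[[1.15,0.2,0],[0,0,0],-1],[[1.4,0.24,0],[0,0,0],-1]]' 60; python3 - <<'E'
from h import *
s=env.sense();print(s['time'],s['eef_pos'],s['ft_force'],s['ft_torque'])
E
```

```text
time: 9.93
eef_pos: [0.484, -0.0084, 0.0466]
eef_rot: [-0.061, 0.998, -0.0, 0.0]
ft_force: [0.5, -0.2, -2.1]
finger_gap: 0.554
9.9333 [ 0.48398296 -0.00835861  0.04658589] [ 0.48684782 -0.19977718 -2.11646606] [0.03621039 0.12263937 0.02529665]
```

```bash
python3 -m crank '[[[0.25,0.03,0],[0,0,0],-1],[[0.5,0.06,0],[0,0,0],-1],[[0.75,0.1,0],[0,0,0],-1],[[1.0,0.13,0],[0,0,0],-1],[[1.0,0.13,0],[0,0,0],-1]]' 60; python3 - <<'E'
from h import *
s=env.sense();print(s['time'],s['eef_pos'],s['ft_force'],s['ft_torque'])
E
```

```text
time: 10.35
eef_pos: [0.4943, -0.007, 0.0466]
eef_rot: [-0.062, 0.998, -0.0, 0.0]
ft_force: [-0.4, 0.1, -3.3]
finger_gap: 0.556
10.35 [ 0.49428897 -0.00701624  0.04660837] [-0.35367361  0.10972786 -3.26464539] [-0.04583168  0.12555839  0.01423592]
```

```bash
python3 -m crank '[[[0.5,0.06,0],[0,0,0],-1],[[1.0,0.13,0],[0,0,0],-1],[[1.5,0.19,0],[0,0,0],-1],[[2.0,0.26,0],[0,0,0],-1],[[2.5,0.32,0],[0,0,0],-1],[[3.0,0.39,0],[0,0,0],-1],[[3.2,0.42,0],[0,0,0],-1]]' 60; python3 - <<'E'
from h import *
s=env.sense();print(s['time'],s['eef_pos'],s['ft_force'],s['ft_torque'])
E
```

```text
time: 10.93
eef_pos: [0.5266, -0.0028, 0.0466]
eef_rot: [-0.062, 0.998, -0.0, 0.0]
ft_force: [0.8, 0.1, -3.1]
finger_gap: 0.55
10.9333 [ 0.52659459 -0.00277324  0.04655782] [ 0.80911116  0.07363962 -3.09003479] [-0.01320617  0.10311293 -0.03560774]
```

```bash
python3 -m crank '[[[0.2,0.03,0],[0,0,0],-1],[[0.4,0.05,0],[0,0,0],-1],[[0.6,0.08,0],[0,0,0],-1],[[0.7,0.09,0],[0,0,0],-1],[[0.7,0.09,0],[0,0,0],-1]]' 60; python3 - <<'E'
from h import *
s=env.sense();print(s['time'],s['eef_pos'],s['ft_force'],s['ft_torque'])
p=cams.camera('scene');save(p,'s6')
cv2.imwrite('pics/z6.png',cv2.resize(p['pixels'][190:310,200:360,::-1],None,fx=5,fy=5,interpolation=2))
E
```

```text
time: 11.35
eef_pos: [0.5329, -0.0019, 0.0466]
eef_rot: [-0.062, 0.998, -0.0, 0.0]
ft_force: [0.6, 0.0, -2.6]
finger_gap: 0.552
11.35 [ 0.53290149 -0.00194168  0.04657279] [ 0.63710477  0.04056032 -2.64040029] [-0.02620114  0.14345183 -0.0008355 ]
```

View pics/z6.png

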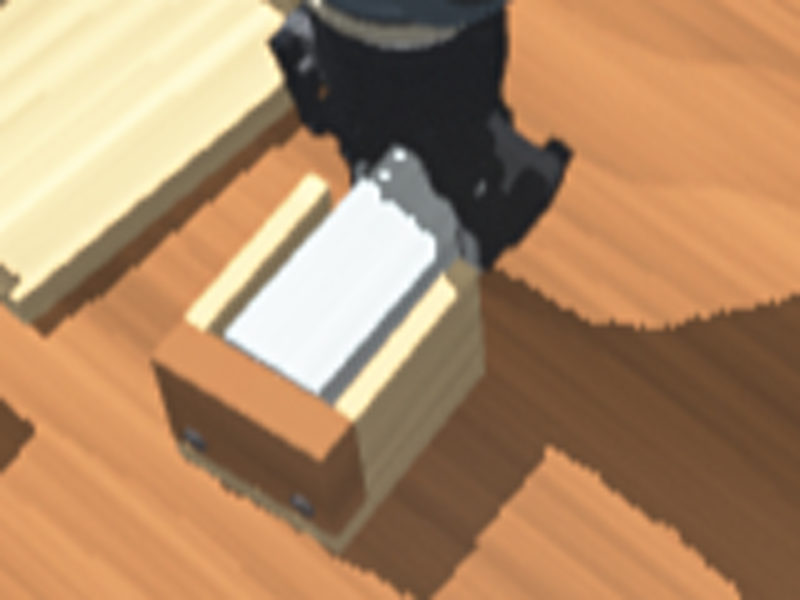

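The ferrule is almost against the back wall, at about (275,365) px in this crop. I'll nudge it on until contact shows.

```bash
python3 -m crank '[[[0.15,0.02,0],[0,0,0],-1],[[0.3,0.04,0],[0,0,0],-1],[[0.3,0.04,0],[0,0,0],-1]]' 60; python3 -m crank '[[[0.15,0.02,0],[0,0,0],-1],[[0.3,0.04,0],[0,0,0],-1],[[0.3,0.04,0],[0,0,0],-1]]' 60
```

```text
time: 11.65
eef_pos: [0.5349, -0.0016, 0.0463]
eef_rot: [-0.062, 0.998, 0.0, -0.001]
ft_force: [-4.2, -0.5, -2.2]
finger_gap: 0.554
time: 11.9
eef_pos: [0.5349, -0.0015, 0.0456]
eef_rot: [-0.062, 0.998, 0.0, -0.005]
ft_force: [-18.8, -6.0, 4.9]
finger_gap: 0.552
```

It stopped with a 19 N push at about 122 mm of travel, against the back wall, so it fits and belongs in the handled tray. Now I draw it off the pin.

```bash
python3 -m crank '[[[-0.6,-0.08,0],[0,0,0],-1],[[-1.5,-0.2,0],[0,0,0],-1],[[-3,-0.39,0],[0,0,0],-1],[[-4.5,-0.58,0],[0,0,0],-1],[[-6,-0.78,0],[0,0,0],-1],[[-7.5,-0.97,0],[0,0,0],-1],[[-9,-1.17,0],[0,0,0],-1],[[-10.5,-1.36,0],[0,0,0],-1],[[-12,-1.56,0],[0,0,0],-1],[[-13.3,-1.73,0],[0,0,0],-1],[[-13.3,-1.73,0],[0,0,0],-1],[[-13.3,-1.73,0],[0,0,0],-1]]' 60; python3 - <<'E'
from h import *
p=cams.camera('scene');save(p,'s7');P=cloud(p)
r=trace(p,'pass_tray')[0];Q=P[r['mask']];print(r['confidence'],r['point'])
for lo,hi in [(.035,.06),(.015,.03)]:
    q=Q[(Q[:,2]>lo)&(Q[:,2]<hi)];print(rect(q),len(q))
print(env.sense()['eef_pos'])
E
```

```text
time: 12.9
eef_pos: [0.4059, -0.0185, 0.0469]
eef_rot: [-0.061, 0.998, -0.0, 0.001]
ft_force: [-0.3, 0.0, -3.4]
finger_gap: 0.555
0.6 [214.7, 206.4]
(array([ 567.6, -200.5]), array([114.4, 206.3]), 88.44) 471
(array([ 566.4, -199.7]), array([160.3, 201.8]), 89.04) 907
[ 0.40680319 -0.01851455  0.0468589 ]
```

View pics/s7.png

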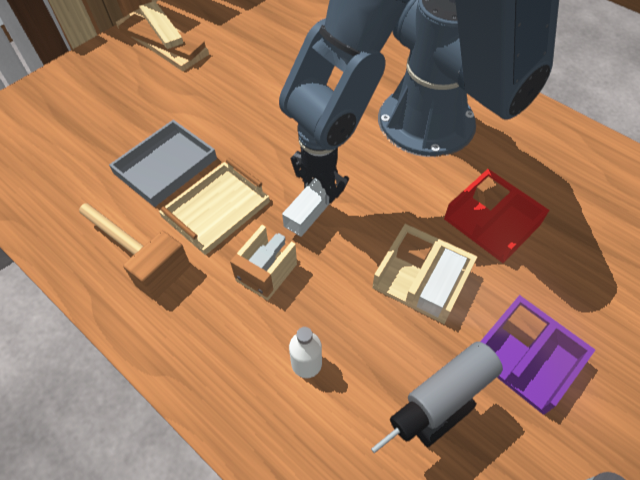

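```bash
python3 -m crank '[[[0,0,2.5],[0,0,0],-1],[[0,-0.5,5.5],[0,0,0],-1],[[1,-3,8],[0,0,-2],-1],[[3,-6,8],[0,0,-4],-1],[[5.5,-9,8],[0,0,-6],-1],[[8,-12,8],[0,0,-8],-1],[[10,-15,8],[0,0,-8.3],-1],[[11.3,-17.6,8],[0,0,-8.3],-1],[[11.5,-18.05,8],[0,0,-8.3],-1],[[11.5,-18.05,8],[0,0,-8.3],-1],[[11.5,-18.05,6],[0,0,-8.3],-1],[[11.5,-18.05,4],[0,0,-8.3],-1]]' 60; python3 - <<'E'
from h import *
p=cams.camera('scene');save(p,'s8');P=cloud(p)
s=env.sense();print(s['time'],s['eef_pos'],s['eef_rot'],s['ft_force'])
E
```

```text
time: 14.0
eef_pos: [0.5211, -0.1983, 0.0867]
eef_rot: [0.011, 1.0, -0.0, 0.001]
ft_force: [0.6, 0.3, -3.1]
finger_gap: 0.555
14.05 [ 0.51885361 -0.19714414  0.08251272] [ 0.0105634   0.99994131  0.00107861 -0.00214955] [-3.57211689  0.89350624 -7.67269778]
```

View pics/s8.png

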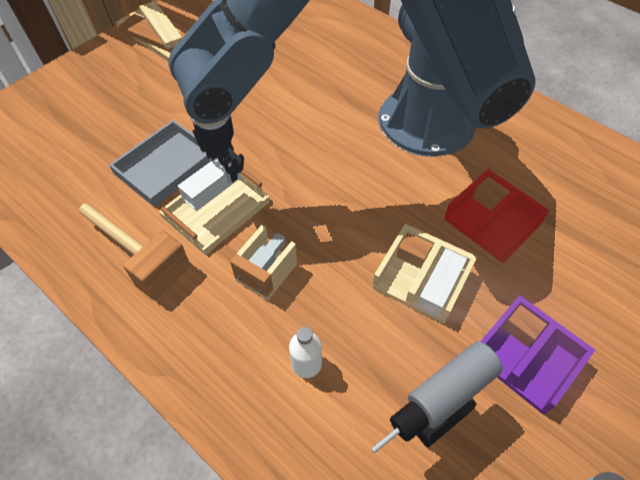

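The ferrule hangs over the handled tray, centred at about (205,185) px with the handles clear. Lowering now.

```bash
python3 -m crank '[[[0,0,-2],[0,0,0],-1],[[0,0,-4],[0,0,0],-1],[[0,0,-5.5],[0,0,0],-1],[[0,0,-6.4],[0,0,0],-1],[[0,0,-6.8],[0,0,0],-1],[[0,0,-6.95],[0,0,0],-1],[[0,0,-6.95],[0,0,0],-1]]' 60; python3 - <<'E'
from h import *
p=cams.camera('scene');save(p,'s9')
cv2.imwrite('pics/z9.png',cv2.resize(p['pixels'][110:260,110:310,::-1],None,fx=4,fy=4,interpolation=2))
E
```

```text
time: 14.63
eef_pos: [0.5211, -0.1988, 0.0176]
eef_rot: [0.011, 1.0, -0.0, 0.0]
ft_force: [-0.0, -0.5, -3.3]
finger_gap: 0.554
```

View pics/z9.png

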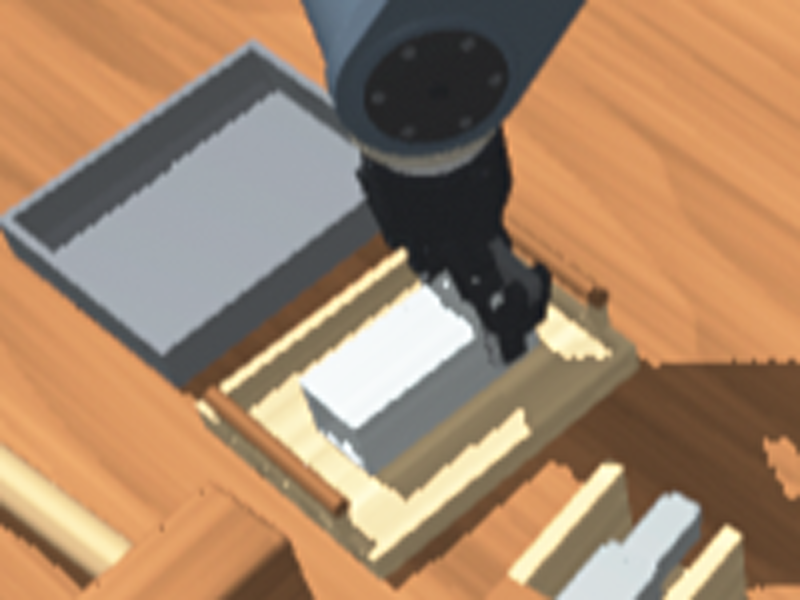

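Nearly on the floor, with about 1 mm left. I'll lower that, release and retreat.

```bash
python3 -m crank '[[[0,0,-0.1],[0,0,0],-1],[[0,0,-0.1],[0,0,0],-1],[[0,0,-0.1],[0,0,0],0.2],[[0,0,-0.1],[0,0,0],0.4],[[0,0,-0.1],[0,0,0],0.6],[[0,0,-0.1],[0,0,0],0.6],[[0,0,1],[0,0,0],0.6],[[0,0,3],[0,0,0],0.6],[[0,0,6.5],[0,0,0],0.6],[[0,0,10],[0,0,0],0.6],[[0,0,14],[0,0,0],0.6],[[0,0,17],[0,0,0],0.6]]' 60; python3 -m crank '[[[-4,4,0],[0,0,0],0.6],[[-8,6,0],[0,0,0],0.6],[[-10,7,0],[0,0,0],0.6],[[-10,7,0],[0,0,0],0.6],[[-10,7,0],[0,0,0],0.6]]'; python3 - <<'E'
from h import *
for n in ['scene','side']:
    p=cams.camera(n);save(p,n+'10');P=cloud(p)
    for r in trace(p,'ferrule_a')[:3]:
        Q=top(P,r['mask'],.045,.07);print(n,r['confidence'],r['point'],rect(Q),len(Q),np.median(Q[:,2]),np.percentile(Q[:,2],[5,95])) if len(Q) else 0
    for t in ['glue_bottle','mallet','drill']:
        r=trace(p,t)
        if r: print(t,np.nanmedian(P[r[0]['mask']],axis=0).round(3))
print(env.sense()['eef_pos'],env.sense()['time'])
E
```

```text
time: 15.68
eef_pos: [0.521, -0.1991, 0.191]
eef_rot: [0.011, 1.0, -0.001, 0.001]
ft_force: [0.3, -0.4, 0.6]
finger_gap: 0.8
time: 16.1
eef_pos: [0.4197, -0.1282, 0.1881]
eef_rot: [0.011, 1.0, -0.0, 0.0]
ft_force: [0.8, 0.0, -0.0]
finger_gap: 0.802
scene 0.98 [215.8, 201.4] (array([ 563.9, -198.4]), array([ 51.2, 127.9]), 87.99) 1004 0.05351924635836408 [0.0487638  0.05669151]
scene 0.57 [438.5, 284.1] (array([402.7, 313.9]), array([129.7,  43.7]), 11.75) 1223 0.06284966850074059 [0.05912627 0.0657832 ]
scene 0.4 [411.9, 269.5] (array([402.6, 271.2]), array([145.5, 160.5]), 11.48) 1835 0.05886782022791437 [0.04963304 0.06337496]
mallet [ 0.771 -0.147  0.063]
drill [0.644 0.456 0.197]
side 0.92 [304.8, 189.3] (array([ 561. , -194.6]), array([ 53.4, 123.8]), 88.26) 563 0.054354902519503145 [0.04658187 0.05705928]
side 0.58 [365.2, 331.1] (array([401. , 315.3]), array([127.3,  49.3]), 11.48) 1611 0.06354844595449527 [0.05902021 0.06542084]
glue_bottle [0.696 0.23  0.081]
mallet [ 0.76  -0.126  0.06 ]
drill [0.612 0.475 0.177]
[ 0.42091024 -0.12907588  0.1869076 ] 16.6
```

View pics/scene10.png

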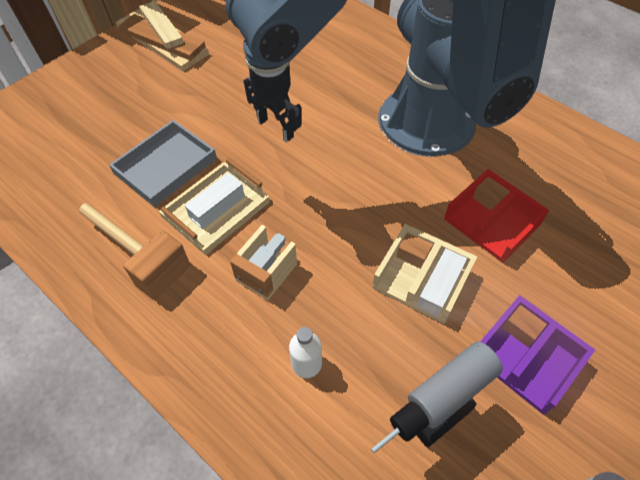

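The ferrule lies flat in the handled tray at (215,201) px, top at 54 mm (6 + 48). The spare is still at (440,284), the bystanders are unmoved and the gripper is clear.

```bash
python3 -c "
from rig import workorder
print(workorder.job_done())"
```

```text
the job is handed in; nothing more can be done
None
```

The ferrule that stuck out went fully home on the gauge pin, so I laid it in the plywood tray with the handles and handed the job in; no verdict is reported. The arm work and checks took about 16.6 s of the 51 s allowed.

- **Steps:** I pulled it from the wooden rack, laid it on the bench and let go, then took it again by the closed end. It slid past the step with almost no force and stopped on the back wall at about 122 mm of travel, with a push of about 19 N. I then drew it back off the pin and put it in the tray.
- **Last checks:** The ferrule lies flat near the middle of the tray, its top at about 54 mm, as expected on a 6 mm floor. The spare, mallet and drill measured within 1–2 mm of where they started, and the gripper is clear.
- **Disagreements:**
  - At the end the network missed the glue bottle in the scene view. The side view put it where it had been, and it shows unmoved in the scene picture.
  - The wrist camera read about 3 mm off from the other two at the rack, so I used the scene and side views for alignment.

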